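# Click a cartridge into a push-push reader slot of unknown state

### The arm

A 7-joint arm with a two-finger parallel gripper is mounted at the origin on the work surface. World frame = base frame: x ahead of the robot, y to its left, z up, the work surface at z = 0. Lengths are in mm, angles in rad, forces in N, time in s.
With the tool pointing down it reaches from about 400 to 875 mm from the base axis. Payload 6.5 kg.
Tool frame: the origin (TCP) lies midway between the tips of the shut fingers; the grasp point (between the pads) lies 19 mm behind it; z points along the fingers, y is the direction in which the jaws open and shut (so a half turn about z gives the same grasp; the last joint's range is limited). The gripper opens to 85 mm and grips with 20 to 120 N. Pads are 22 mm wide; open, the fingers measure 114 mm over their backs; the gripper's body (76 mm by 85 mm) begins 54 mm behind the grasp point. The pads swing forward as they close: fully open they stand 13 mm farther back than shut.
Start: joints at [1.205, 0.536, -0.004, 1.538, 0.003, 1.067, -0.071], TCP at [191.96, -621.001, 231.29] pointing down, gripper open.
Joint ranges: [-2.7, 2.7], [-0.37, 2.16], [-1.27, 1.26], [0.24, 2.4], [-1.31, 4.45], [0.19, 1.91], [-2.76, 2.76]. Speed limits (rad/s): [2.39, 2.39, 3.14, 3.14, 3.14, 3.14, 3.14].

### API

Orientations are given as [roll, pitch, yaw] about the fixed x, y, z axes, in that order (R = Rz(yaw) Ry(pitch) Rx(roll)).
In Python, from station import readout, viewer, workorder gives the robot as it stands.
- The arm moves only by the tool play_rows, never from a script. Its argument "commands" is a list of rows, each an object with "travel": the shift along the tool's x, y, z in mm, a list of three; "turn": the turn, a rotation vector about the tool's x, y, z in rad, a list of three. A call has 1 to 12 rows; each row shifts and turns the commanded pose from where the row before left it, along the tool's axes as they then stand; what a row does not reach is not made up. A row lasts 1/12 s, in which the tool goes at most 41.7 mm and 7.16 degrees, less where a joint would pass 70% of its speed; a pose out of reach is approached as far as the arm can. A call is refused whole if a number of a shift passes 41.7 or a number of a turn 0.125, either way. A call with a gripper value outside its range is refused whole. "claw" is the opening, from -1 (shut) to 1 (fully open), set as the call begins (left out, the last holds). The fingers move at their own pace and stop on an object; "force" is the grip in N (left out, the last holds). Time passes only in rows, so rows that do not move let the fingers close. It gives the time, the measured TCP pose, the force and the opening at its end, in the units of the state.
- readout.get_state(): the state, without advancing time (a new reading comes with each control period).
- viewer.read_camera(name): name is "scene" or "side" or "wrist"; returns a dict with "img" (420x560x3 uint8, red, green, blue), "range_z" (420x560 float32, mm along the optical axis (not along the pixel's ray), 0 where there is no reading), "intrinsics" (3x3 intrinsics, pixels), "k1" (the pictures are not rectified: a ray, as slopes to the right and down, at radius r is drawn at 1 + k1 r^2 times it, then the intrinsics apply), "extrinsics" (4x4, takes a point from world to camera coordinates); the wrist camera has in their place "mount" (4x4, takes a point from camera to tool coordinates, whose origin is the TCP and whose axes are the flange's). Camera axes: x right, y up, looking along -z (the intrinsics and any distortion apply to the point x, -y, -z); pixel columns grow to the right and rows downward; lengths in mm; the calibration is good to about 2 mm. A picture is of the moment at which its call begins: read the wrist's pose just before it.
- workorder.hand_in(): hands the job in, once; it reports no verdict.
Trained networks look in a picture, given as the dict that the camera call returned (one of the last four; its "shot" number tells which), for a name from the list of things; names that differ only in an ending like _2 or _b are one class to them, and where a whole thing is asked for, a point or a joint stands for the part that bears it (a point fixed in the world has none). Each returns a list of dicts, best first, with "confidence" (0 to 1); they miss things now and then, are a little off and sometimes report something else, mostly with a low value. They report only what shows in the picture. A call takes as long as a camera call.
- viewer.outline_of(query, picture): "mask" (420x560 bool, what is visible of it) and "uv" ([column, row] in pixels, amid what is visible of it).
The state is a dict: "clock": time; "qpos": joint angles; "dq": joint speeds; "joint_torque": joint torques, N m; "tcp_pos": TCP position; "tool_rot": TCP orientation; "force": force on the tool from outside, world axes, zero at the start; "moment": the same for the moment, N m; "grip_width": finger opening in mm.
Only numpy, scipy, OpenCV 4.12 (cv2) and the standard library are available. Lean on these libraries where they do the work, as an engineer would, in place of code of your own. Each camera call takes 0.05 s, during which the arm holds its last target. There are 200 camera calls.

### The job

Take the cartridge out of its parking stand and lower it into the reader's slot, then gently click its spring carriage, pushing with less than 20 N, until the cartridge is left latched down, released. The empty carriage may have been left either up or clicked down, out of sight in the slot; the reader only registers a cartridge that has first stood raised on the spring for half a second with nothing holding it and is then clicked down, so if it goes in low, click it up first. Leave the jar, the beaker and the mouse where they are.

Things in the scene. Friction and masses are not known exactly. Their poses are not given: they have to be found in the camera images.
- cartridge: White upright cartridge, 100 mm tall, 60 to 110 g. Lower body 23.6 mm thick (its x) by 59.6 mm wide (its y), up to 76 mm high, with a narrower sprung foot (19 x 55 mm, the lowest 10 mm) as a lead-in; above it a grey grip, also 23.6 mm thick, 44 mm wide, from 74 to 100 mm. Grip it across its thickness (x). Origin: centre of its underside; z up. It is the same turned by half a turn about z.
- cartridge_top (a point): Centre of the cartridge's flat top, 100 mm above its underside; the place to press with closed fingertips.
- foot (a joint): How far the cartridge's sprung black contact foot is pushed into its body, m: 0 free, 1 mm for each 4 N on the foot. More than 5 mm (20 N) harms it. The cartridge's origin and height are those with the foot free.
- stand: Grey parking tray on the bench, fixed, 46 x 86 mm (x, y), 16 mm high, 4 mm walls; the cartridge stands in it. Origin: centre of its underside.
- dock: White reader box, fixed on the bench, 85 mm high, with one upright slot open at the top, 27 mm (its x) by 63 mm (its y). Origin: under the slot's centre at bench height, z up. The box reaches 50 mm to either side of the origin in x, 50 mm to -y and 115 mm to +y. Hidden in the slot is a spring carriage with a push-push latch; at the start it is either raised or latched down.
- slot_mouth (a point): Centre of the slot's opening in the reader's top face, 85 mm above the bench. More than 20 N between cartridge and slot walls is too much.
- seat_raised (a point): Fixed point on the slot's axis, 50 mm above the bench: where the cartridge's underside rests when the carriage is up (its top then 150 mm above the bench). The point does not move with the carriage. A touch under 1.5 N does not move the carriage; it yields from about 2 N and takes up to 10 N part-way when pressed slowly (15 mm/s), more when pressed fast.
- seat_latched (a point): Fixed point on the slot's axis, 29 mm above the bench: the middle of where the underside rests latched, which is anywhere from 17 to 25 mm below the raised place (differs each start). The click comes 6 to 7 mm below the latched place, a hard end stop 3 mm further. A slow push to 12 N always clicks. Let go, it goes to the other state: latched down, or raised.
- jar: Amber jar with a white lid, 48 mm across, 75 mm high, a bystander. Origin: centre of its underside.
- beaker: Glass beaker, 60 mm across, 80 mm high, a bystander. Origin: centre of its underside.
- mouse: Black computer mouse, 100 x 58 x 26 mm, a bystander. Origin: centre of its underside.

How it is judged:
By the outcome, as a careful person would: the job done as asked, in the order asked, and still so for the second after the job is handed in, with the robot touching nothing.
It also fails if it takes over 64 s, if anything falls off the work surface, if the arm or the gripper's body presses on something with over 40 N, if the wrist force passes 120 N, or if a joint passes its speed limit or range.

## Working session

There is one attempt and no reset: what is moved stays moved. The work goes in short steps, Python scripts to look and compute and a tool call to move; the robot and the scene stay as the last step left them, time stands still between calls to the robot, and variables do not carry over. Pictures are saved under pics/ and viewed, about 8 in all and at most 12, crops included, and the job is handed in when it is done.

Besides the shell and the picture viewer there is one more tool, called after "Call:" as a command line: name --argument value ..., lists and objects as JSON in quotes. play_rows: Moves the arm, as the interface text tells. Its arguments: {"type":"object","properties":{"commands":{"type":"array"},"claw":{"type":"number"},"force":{"type":"number"}},"required":["commands"]}

```bash
ls; mkdir -p pics; cat > h.py <<'E'
import numpy as np, cv2
from station import readout, viewer, workorder
from scipy.spatial.transform import Rotation as R
def T_tool():
    s=readout.get_state(); T=np.eye(4); T[:3,:3]=R.from_euler('xyz',s['tool_rot']).as_matrix(); T[:3,3]=s['tcp_pos']; return T
def cam(name):
    T=T_tool(); p=viewer.read_camera(name)
    p['c2w']=T@np.array(p['mount']) if name=='wrist' else np.linalg.inv(p['extrinsics'])
    return p
def cloud(p,mask=None):
    z=p['range_z']; m=z>0
    if mask is not None: m&=mask
    v,u=np.nonzero(m); K=np.array(p['intrinsics'])
    pts=np.stack([u,v],1).astype(float)[:,None]
    n=cv2.undistortPoints(pts,K,np.array([p['k1'],0,0,0.]))[:,0]
    d=z[v,u]; c=np.stack([n[:,0]*d,-n[:,1]*d,-d,np.ones_like(d)],1)
    return (c@p['c2w'].T)[:,:3],u,v
def save(p,f): cv2.imwrite('pics/'+f,p['img'][:,:,::-1])
E
python3 - <<'E'
from h import *
s=readout.get_state(); print({k:np.round(v,3) for k,v in s.items()})
ims=[]
for n in ['scene','side']:
    p=cam(n); ims.append(p['img']); print(n,p['c2w'][:3,3].round())
    for q in ['cartridge','stand','dock','jar','beaker','mouse']:
        for o in viewer.outline_of(q,p)[:2]:
            c,u,v=cloud(p,o['mask'])
            print(q,round(o['confidence'],2),np.round(o['uv']),len(c),np.percentile(c,[2,50,98],axis=0).round().tolist() if len(c) else '')
im=np.hstack(ims); cv2.imwrite('pics/a.png',cv2.resize(im,(800,300))[:,:,::-1]); cv2.imwrite('pics/scene.png',ims[0][:,:,::-1]);cv2.imwrite('pics/side.png',ims[1][:,:,::-1])
E
```

```text
pics
{'clock': np.float64(0.0), 'qpos': array([ 1.205,  0.537, -0.004,  1.539,  0.003,  1.067, -0.071]), 'dq': array([ 0.001,  0.   ,  0.   , -0.001, -0.001, -0.001, -0.   ]), 'joint_torque': array([-1.0000e-03, -5.8341e+01,  1.0480e+00, -2.5910e+01,  1.2000e-02,
        1.0000e-02,  0.0000e+00]), 'tcp_pos': array([ 191.789, -620.394,  230.402]), 'tool_rot': array([-3.14,  0.  ,  0.3 ]), 'force': array([-0.239, -0.151, -0.632]), 'moment': array([-0.003, -0.001, -0.014]), 'grip_width': np.float64(85.41)}
scene [1313.   65.  608.]
cartridge 0.55 [235. 217.] 1258 [[523.0, -174.0, 14.0], [536.0, -144.0, 62.0], [543.0, -118.0, 105.0]]
stand 0.59 [234. 242.] 447 [[510.0, -193.0, 1.0], [542.0, -143.0, 11.0], [554.0, -103.0, 18.0]]
dock 0.63 [415. 264.] 7187 [[521.0, 108.0, 1.0], [616.0, 193.0, 73.0], [659.0, 279.0, 87.0]]
jar 0.98 [274. 300.] 1389 [[699.0, -56.0, 1.0], [735.0, -31.0, 50.0], [744.0, -11.0, 77.0]]
beaker 0.78 [311. 189.] 1036 [[336.0, -45.0, 1.0], [385.0, -18.0, 57.0], [395.0, 7.0, 82.0]]
mouse 0.64 [142. 310.] 1767 [[706.0, -278.0, 1.0], [761.0, -245.0, 25.0], [799.0, -219.0, 28.0]]
side [ 523. -864.  637.]
cartridge 0.62 [345. 215.] 657 [[694.0, -60.0, 2.0], [714.0, -51.0, 48.0], [738.0, -16.0, 77.0]]
cartridge 0.21 [259. 242.] 706 [[511.0, -180.0, 2.0], [526.0, -171.0, 70.0], [542.0, -80.0, 106.0]]
stand 0.59 [258. 265.] 393 [[494.0, -195.0, -0.0], [524.0, -171.0, 10.0], [551.0, -114.0, 23.0]]
dock 0.79 [281. 168.] 2423 [[513.0, 102.0, 5.0], [581.0, 139.0, 71.0], [654.0, 272.0, 88.0]]
dock 0.55 [260. 239.] 678 [[512.0, -180.0, 8.0], [526.0, -171.0, 73.0], [542.0, -128.0, 106.0]]
beaker 0.84 [196. 208.] 815 [[342.0, -49.0, 7.0], [368.0, -40.0, 58.0], [393.0, 8.0, 81.0]]
mouse 0.69 [376. 287.] 1292 [[699.0, -283.0, 2.0], [745.0, -264.0, 26.0], [792.0, -226.0, 30.0]]
```

View pics/a.png

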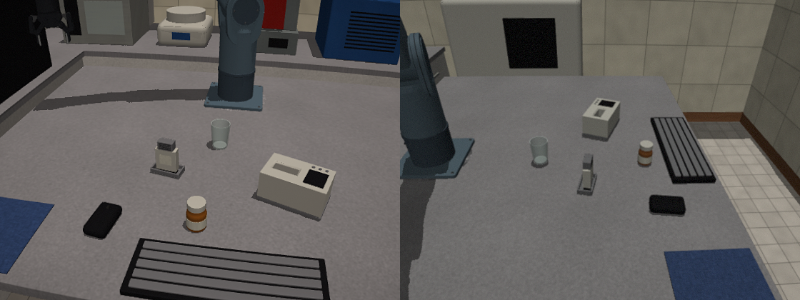

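```bash
python3 - <<'E'
from h import *
for n in ['scene','side']:
    p=cam(n); c,u,v=cloud(p)
    def rect(m,l):
        r=cv2.minAreaRect(c[m][:,:2].astype(np.float32)); print(n,l,m.sum(),np.round(r[0],1),np.round(r[1],1),round(r[2],1),c[m][:,2].mean().round(1))
    box=lambda x0,x1,y0,y1,z0,z1:(c[:,0]>x0)&(c[:,0]<x1)&(c[:,1]>y0)&(c[:,1]<y1)&(c[:,2]>z0)&(c[:,2]<z1)
    rect(box(490,580,-210,-80,98,112),'top')
    rect(box(490,580,-210,-80,20,112),'cart')
    rect(box(480,580,-215,-80,12,19),'stand')
    m=box(480,700,70,310,80,92); rect(m,'docktop')
    # raster
    H,x,y=np.histogram2d(c[m][:,0],c[m][:,1],bins=[np.arange(500,680,8),np.arange(90,300,8)])
    if n=='scene': print(H.astype(int))
E
```

```text
scene top 219 [ 526.7 -146.8] [45.  25.5] 79.8 103.7
scene cart 1291 [ 527.5 -147.4] [61.5 27.2] 81.8 66.6
scene stand 257 [ 524.5 -148.1] [87.3 49.5] 77.3 15.6
scene docktop 3170 [584.8 196.6] [165.4 107.3] 68.0 85.3
[[ 0  0  0  0  0  0  1  0  0  0  0  0  0  0  0  0  0  0  0  0  0  0  0  0
   0  0]
 [ 0  0  0  0  0  2  9  6  1  0  0  0  0  0  0  0  0  0  0  0  0  0  0  0
   0  0]
 [ 0  0  0  0  0  6  8 13 10  6  5  0  0  0  0  0  0  0  0  0  0  0  0  0
   0  0]
 [ 0  0  0  0  1  9 11 11  9 10 11  9  8  3  0  0  0  0  0  0  0  0  0  0
   0  0]
 [ 0  0  0  0  4  9 10 12 11 11 12 11  9 11  9  5  1  0  0  0  0  0  0  0
   0  0]
 [ 0  0  0  0  9 11 17 13 11 13  9 11 13 10 10 11 12  5  2  0  0  0  0  0
   0  0]
 [ 0  0  0  1 10 10 10 14 18 16 12 12 10 14 10 12 10 13  9 10  4  3  0  0
   0  0]
 [ 0  0  0  6 14 13  2  0  1 10 15 20 16 11 11 11 13 12 13  9  7 10  5  4
   0  0]
 [ 0  0  0  8 11  9  0  0  0  0  0  3 13 18 17 11 14 10 13 16 17 12 11 11
  11  1]
 [ 0  0  4 10 17  3  0  0  0  0  0  0  0  3 11 11  9 11 11  9 11 14 11 10
  12  0]
 [ 0  0  8 11 14 13 13  6  1  0  0  0  0  8 11 10 15
[... 457 characters left out ...]
 0  0  0  0  0  0  3  9 19 19 16 14 13 21 15 14 15 12 16  2  0
   0  0]
 [ 0  0  0  0  0  0  0  0  0  0  0  0  6 16 21 19 12 14 16 19 17  8  0  0
   0  0]
 [ 0  0  0  0  0  0  0  0  0  0  0  0  0  0  1  9 20 21 17 12 12  4  0  0
   0  0]
 [ 0  0  0  0  0  0  0  0  0  0  0  0  0  0  0  0  0  2 13 22 20  0  0  0
   0  0]
 [ 0  0  0  0  0  0  0  0  0  0  0  0  0  0  0  0  0  0  0  0  3  0  0  0
   0  0]
 [ 0  0  0  0  0  0  0  0  0  0  0  0  0  0  0  0  0  0  0  0  0  0  0  0
   0  0]]
side top 177 [ 526.9 -149.1] [45.5 24.5] 79.9 103.8
side cart 627 [ 526.9 -150.7] [59.2 24.6] 81.1 72.8
side stand 185 [ 524.4 -149.9] [88.7 45.9] 77.9 15.7
side docktop 1029 [585.  195.1] [169.5 101.6] 68.6 86.0
```

The scene shows the cartridge in its stand at about (165,155) of the left half, the dock slot at (287,167), and the beaker, jar and mouse well clear. Next I move over the cartridge for a close look.

```bash
cat >> h.py <<'E'
def plan(xyz,yaw_deg,N):
    A=T_tool(); B=np.eye(4); B[:3,:3]=R.from_euler('xyz',[np.pi,0,np.radians(yaw_deg)]).as_matrix(); B[:3,3]=xyz
    D=np.linalg.inv(A)@B; rv=R.from_matrix(D[:3,:3]).as_rotvec()/N
    S=sum(R.from_rotvec(rv*k).as_matrix() for k in range(N)); t=np.linalg.solve(S,D[:3,3])
    print('N',N,'travel',t.round(2),'turn',rv.round(4))
E
python3 - <<'E'
from h import *
plan([527,-148,250],80,24)
p=cam('wrist'); print(np.array(p['mount']).round(2))
E
```

```text
N 24 travel [25.19 -3.27 -0.78] turn [ 0.      0.     -0.0457]
[[ 0.0000e+00  9.5000e-01  3.1000e-01  8.0070e+01]
 [ 1.0000e+00 -0.0000e+00 -0.0000e+00  6.0000e-02]
 [-0.0000e+00  3.1000e-01 -9.5000e-01 -1.4327e+02]
 [ 0.0000e+00  0.0000e+00  0.0000e+00  1.0000e+00]]
```

Call:
play_rows --commands '[{"travel": [25.2, -3.3, -0.8], "turn": [0, 0, -0.0457]}, {"travel": [25.2, -3.3, -0.8], "turn": [0, 0, -0.0457]}, {"travel": [25.2, -3.3, -0.8], "turn": [0, 0, -0.0457]}, {"travel": [25.2, -3.3, -0.8], "turn": [0, 0, -0.0457]}, {"travel": [25.2, -3.3, -0.8], "turn": [0, 0, -0.0457]}, {"travel": [25.2, -3.3, -0.8], "turn": [0, 0, -0.0457]}, {"travel": [25.2, -3.3, -0.8], "turn": [0, 0, -0.0457]}, {"travel": [25.2, -3.3, -0.8], "turn": [0, 0, -0.0457]}, {"travel": [25.2, -3.3, -0.8], "turn": [0, 0, -0.0457]}, {"travel": [25.2, -3.3, -0.8], "turn": [0, 0, -0.0457]}, {"travel": [25.2, -3.3, -0.8], "turn": [0, 0, -0.0457]}, {"travel": [25.2, -3.3, -0.8], "turn": [0, 0, -0.0457]}]' --claw 1

```text
clock: 1.85
tcp_pos: [426.7, -430.4, 241.0]
tool_rot: [3.141, 0.0, 0.851]
force: [0.1, 0.3, 0.0]
grip_width: 85.2
```

Call:
play_rows --commands '[{"travel": [25.2, -3.3, -0.8], "turn": [0, 0, -0.0457]}, {"travel": [25.2, -3.3, -0.8], "turn": [0, 0, -0.0457]}, {"travel": [25.2, -3.3, -0.8], "turn": [0, 0, -0.0457]}, {"travel": [25.2, -3.3, -0.8], "turn": [0, 0, -0.0457]}, {"travel": [25.2, -3.3, -0.8], "turn": [0, 0, -0.0457]}, {"travel": [25.2, -3.3, -0.8], "turn": [0, 0, -0.0457]}, {"travel": [25.2, -3.3, -0.8], "turn": [0, 0, -0.0457]}, {"travel": [25.2, -3.3, -0.8], "turn": [0, 0, -0.0457]}, {"travel": [25.2, -3.3, -0.8], "turn": [0, 0, -0.0457]}, {"travel": [25.2, -3.3, -0.8], "turn": [0, 0, -0.0457]}, {"travel": [25.2, -3.3, -0.8], "turn": [0, 0, -0.0457]}, {"travel": [25.2, -3.3, -0.8], "turn": [0, 0, -0.0457]}]'

```text
clock: 2.85
tcp_pos: [526.9, -146.3, 250.7]
tool_rot: [3.141, 0.0, 1.399]
force: [-0.3, -0.8, 0.6]
grip_width: 85.6
```

```bash
cat >> h.py <<'E'
def rect(c,l,x0,x1,y0,y1,z0,z1):
    m=(c[:,0]>x0)&(c[:,0]<x1)&(c[:,1]>y0)&(c[:,1]<y1)&(c[:,2]>z0)&(c[:,2]<z1)
    r=cv2.minAreaRect(c[m][:,:2].astype(np.float32)); print(l,m.sum(),np.round(r[0],1),np.round(r[1],1),round(r[2],1),c[m][:,2].mean().round(1)); return m
def st():
    s=readout.get_state(); print({k:np.round(s[k],3).tolist() for k in ['clock','tcp_pos','tool_rot','force','grip_width']})
E
python3 - <<'E'
from h import *
p=cam('wrist'); st(); save(p,'w1.png'); c,u,v=cloud(p)
rect(c,'top',480,580,-210,-80,98,112)
rect(c,'cart',480,580,-210,-80,60,112)
rect(c,'body',480,580,-210,-80,70,82)
rect(c,'stand',470,590,-220,-70,12,20)
for o in viewer.outline_of('cartridge_top',p)[:2]:
    cc,_,_=cloud(p,o['mask']); print(o['confidence'],o['uv'],np.median(cc,0))
E
```

```text
{'clock': 2.9, 'tcp_pos': [527.691, -139.555, 251.042], 'tool_rot': [3.141, -0.004, 1.408], 'force': [0.967, 5.203, 0.497], 'grip_width': 85.515}
top 1625 [ 525.6 -147.8] [43.2 24.3] 80.8 104.1
cart 2111 [ 526.3 -143.9] [51.1 24.3] 80.8 98.7
body 326 [ 529.8 -123.6] [10.  23.7] 81.5 79.7
stand 879 [ 523.3 -149.2] [86.  46.1] 78.3 16.2
0.65 [275.9, 184.4] [ 527.1950786  -137.99399156  103.90095233]
```

View pics/w1.png

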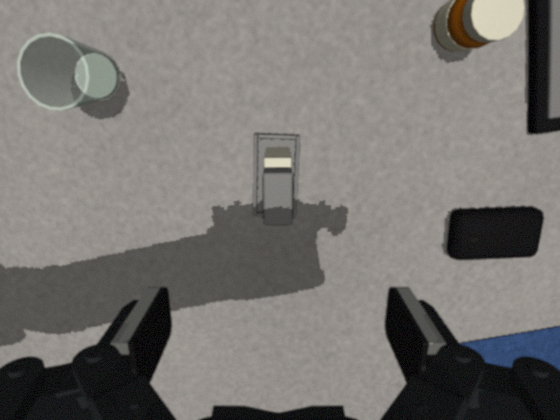

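The cartridge top is at (278,185), with the beaker, jar and mouse clear of the fingers. The arm was still settling in that frame, so I'll descend partway, let it settle and re-measure.

```bash
python3 - <<'E'
from h import *
st(); plan([526.5,-148,150],80.5,8)
E
```

```text
{'clock': 2.95, 'tcp_pos': [527.544, -142.036, 251.007], 'tool_rot': [3.141, -0.003, 1.405], 'force': [-0.333, 0.984, -0.374], 'grip_width': 85.262}
N 8 travel [-7.700e-01 -1.000e-02  1.262e+01] turn [ 0.0001 -0.0003 -0.    ]
```

Call:
play_rows --commands '[{"travel": [0, 0, 10], "turn": [0, 0, 0]}, {"travel": [0, 0, 14], "turn": [0, 0, 0]}, {"travel": [0, 0, 16], "turn": [0, 0, 0]}, {"travel": [0, 0, 16], "turn": [0, 0, 0]}, {"travel": [0, 0, 16], "turn": [0, 0, 0]}, {"travel": [0, 0, 14], "turn": [0, 0, 0]}, {"travel": [0, 0, 8], "turn": [0, 0, 0]}, {"travel": [0, 0, 4], "turn": [0, 0, 0]}, {"travel": [0, 0, 0], "turn": [0, 0, 0]}, {"travel": [0, 0, 0], "turn": [0, 0, 0]}, {"travel": [0, 0, 0], "turn": [0, 0, 0]}, {"travel": [0, 0, 0], "turn": [0, 0, 0]}]'

```text
clock: 3.95
tcp_pos: [527.2, -147.7, 153.3]
tool_rot: [3.14, 0.0, 1.396]
force: [-0.5, 0.1, -0.6]
grip_width: 85.3
```

```bash
python3 - <<'E'
from h import *
st(); p=cam('wrist'); st(); save(p,'w2.png'); c,u,v=cloud(p)
rect(c,'top',480,580,-210,-80,98,112)
rect(c,'cart',480,580,-210,-80,60,112)
rect(c,'stand',470,590,-220,-70,12,20)
plan([526.5,-148,77],80.5,10)
E
```

```text
{'clock': 3.95, 'tcp_pos': [527.201, -147.659, 153.283], 'tool_rot': [3.14, 0.0, 1.396], 'force': [-0.509, 0.07, -0.598], 'grip_width': 85.301}
{'clock': 4.0, 'tcp_pos': [527.118, -147.598, 153.186], 'tool_rot': [3.14, 0.0, 1.397], 'force': [0.176, 0.155, 0.025], 'grip_width': 85.297}
top 3291 [ 525.7 -148.2] [44.3 24.6] 80.0 104.2
cart 4431 [ 526.4 -144.4] [52.  24.6] 80.6 98.2
stand 1476 [ 523.4 -149.2] [85.8 46. ] 78.4 16.3
N 10 travel [-0.05 -0.06  7.62] turn [ 0.0001  0.     -0.0008]
```

Call:
play_rows --commands '[{"travel": [0, -1, 4], "turn": [0, 0, 0]}, {"travel": [-0.5, 0, 8], "turn": [0, 0, 0]}, {"travel": [0, 0, 10], "turn": [0, 0, 0]}, {"travel": [0, 0, 10], "turn": [0, 0, 0]}, {"travel": [0, 0, 10], "turn": [0, 0, 0]}, {"travel": [0, 0, 10], "turn": [0, 0, 0]}, {"travel": [0, 0, 10], "turn": [0, 0, 0]}, {"travel": [0, 0, 8], "turn": [0, 0, 0]}, {"travel": [0, 0, 4], "turn": [0, 0, 0]}, {"travel": [0, 0, 2], "turn": [0, 0, 0]}, {"travel": [0, 0, 0], "turn": [0, 0, 0]}, {"travel": [0, 0, 0], "turn": [0, 0, 0]}]'

```text
clock: 5.0
tcp_pos: [525.9, -147.8, 76.7]
tool_rot: [3.141, 0.0, 1.397]
force: [0.1, 0.0, -0.0]
grip_width: 85.6
```

Call:
play_rows --commands '[{"travel": [0, 0, 0], "turn": [0, 0, 0]}, {"travel": [0, 0, 0], "turn": [0, 0, 0]}, {"travel": [0, 0, 0], "turn": [0, 0, 0]}, {"travel": [0, 0, 0], "turn": [0, 0, 0]}, {"travel": [0, 0, 0], "turn": [0, 0, 0]}, {"travel": [0, 0, 0], "turn": [0, 0, 0]}, {"travel": [0, 0, 0], "turn": [0, 0, 0]}, {"travel": [0, 0, 0], "turn": [0, 0, 0]}]' --claw -1 --force 30

```text
clock: 5.67
tcp_pos: [525.7, -147.8, 76.6]
tool_rot: [3.141, 0.0, 1.397]
force: [0.7, -0.2, 0.5]
grip_width: 22.9
```

Call:
play_rows --commands '[{"travel": [0, 0, -2], "turn": [0, 0, 0]}, {"travel": [0, 0, -4], "turn": [0, 0, 0]}, {"travel": [0, 0, -8], "turn": [0, 0, 0]}, {"travel": [0, 0, -14], "turn": [0, 0, 0]}, {"travel": [0, 0, -20], "turn": [0, 0, 0]}, {"travel": [0, 0, -22], "turn": [0, 0, 0]}, {"travel": [0, 0, -22], "turn": [0, 0, 0]}, {"travel": [0, 0, -22], "turn": [0, 0, 0]}, {"travel": [0, 0, -18], "turn": [0, 0, 0]}, {"travel": [0, 0, -12], "turn": [0, 0, 0]}, {"travel": [0, 0, -6], "turn": [0, 0, 0]}, {"travel": [0, 0, 0], "turn": [0, 0, 0]}]'

```text
clock: 6.67
tcp_pos: [526.2, -147.9, 227.7]
tool_rot: [3.139, 0.0, 1.397]
force: [0.2, -0.1, -0.9]
grip_width: 22.9
```

```bash
python3 - <<'E'
from h import *
st(); plan([532,64,227],68,10)
E
```

```text
{'clock': 6.667, 'tcp_pos': [526.16, -147.905, 227.748], 'tool_rot': [3.139, 0.0, 1.397], 'force': [0.217, -0.068, -0.933], 'grip_width': 22.94}
N 10 travel [20.62 -5.07  0.07] turn [0.0002 0.     0.021 ]
```

Call:
play_rows --commands '[{"travel": [10, -2.5, 0], "turn": [0, 0, 0.01]}, {"travel": [20.6, -5, 0], "turn": [0, 0, 0.021]}, {"travel": [20.6, -5, 0], "turn": [0, 0, 0.021]}, {"travel": [20.6, -5, 0], "turn": [0, 0, 0.021]}, {"travel": [20.6, -5, 0], "turn": [0, 0, 0.021]}, {"travel": [20.6, -5, 0], "turn": [0, 0, 0.021]}, {"travel": [20.6, -5, 0], "turn": [0, 0, 0.021]}, {"travel": [20.6, -5, 0], "turn": [0, 0, 0.021]}, {"travel": [20.6, -5, 0], "turn": [0, 0, 0.021]}, {"travel": [20.6, -5, 0], "turn": [0, 0, 0.021]}, {"travel": [8, -2.5, 0], "turn": [0, 0, 0.01]}, {"travel": [3, 0, 0], "turn": [0, 0, 0]}]'

```text
clock: 7.67
tcp_pos: [531.3, 66.5, 225.3]
tool_rot: [-3.139, 0.0, 1.191]
force: [-0.2, 0.1, -0.4]
grip_width: 22.7
```

Call:
play_rows --commands '[{"travel": [0, 0, 0], "turn": [0, 0, 0]}, {"travel": [0, 0, 0], "turn": [0, 0, 0]}, {"travel": [0, 0, 0], "turn": [0, 0, 0]}, {"travel": [0, 0, 0], "turn": [0, 0, 0]}]'

```text
clock: 8.0
tcp_pos: [532.2, 62.8, 226.2]
tool_rot: [-3.141, 0.001, 1.186]
force: [-0.0, 0.2, -0.6]
grip_width: 23.4
```

```bash
python3 - <<'E'
from h import *
st(); p=cam('wrist'); save(p,'w3.png'); c,u,v=cloud(p); np.savez('w3.npz',c=c,u=u,v=v)
m=rect(c,'docktop',480,720,60,320,80,92)
for q in ['slot_mouth','dock']:
  for o in viewer.outline_of(q,p)[:2]: print(q,o['confidence'],o['uv'],o['mask'].sum())
th=np.radians(68)
# slot: points deep inside footprint
for z0,z1 in [(10,78)]:
    rect(c,'slotdeep',545,605,125,205,z0,z1)
E
```

```text
{'clock': 8.0, 'tcp_pos': [532.201, 62.832, 226.234], 'tool_rot': [-3.141, 0.001, 1.186], 'force': [-0.021, 0.224, -0.563], 'grip_width': 23.38}
docktop 13449 [568.9 156.3] [ 80.5 100.7] 68.5 85.5
dock 0.81 [292.5, 60.9] 14698
slotdeep 3530 [572.3 165.5] [63.9 27.4] 68.6 50.0
```

View pics/w3.png

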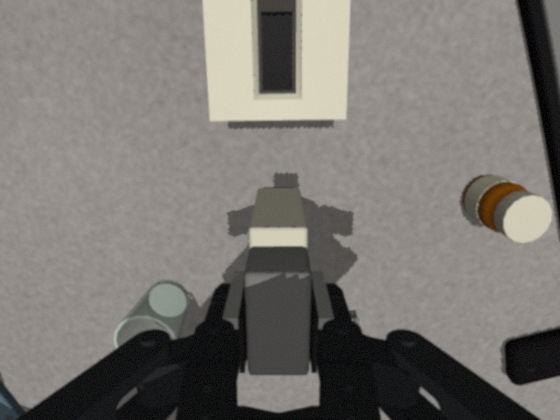

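Slot at about (276,50) ahead of the held cartridge; jar and beaker undisturbed. Next I measure the held cartridge and the slot in the same frame, so that calibration bias cancels.

```bash
python3 - <<'E'
from h import *
d=np.load('w3.npz'); c,u,v=d['c'],d['u'],d['v']; T=T_tool()
t=(c-T[:3,3])@T[:3,:3]   # tool coords
# held cartridge: top z_tool ~ -27; body shoulder ~ -3
for l,z0,z1 in [('griptop',-32,-22),('shoulder',-8,2)]:
    m=(abs(t[:,2]-(z0+z1)/2)<(z1-z0)/2)&(abs(t[:,1])<18)&(abs(t[:,0])<50)
    q=t[m]; print(l,m.sum(),'x',np.percentile(q[:,0],[1,99]).round(1),'y',np.percentile(q[:,1],[1,50,99]).round(1),'z',np.median(q[:,2]).round(1))
m=(t[:,2]>20)&(abs(t[:,1])<20)&(abs(t[:,0])<45); q=t[m]; 
# slot in tool coords: edges of top surface z in [82..89] world
a=np.radians(68.6); ex=np.array([np.sin(a),-np.cos(a)]); ey=np.array([np.cos(a),np.sin(a)])
o=np.array([572.3,165.5]); r=c[:,:2]-o; X=r@ex; Y=r@ey
top=(c[:,2]>83)&(c[:,2]<89)
low=(c[:,2]<80)
k=(abs(Y)<22)
print('X left edge',X[top&k&(X<0)].max(),'right',X[top&k&(X>0)&(X<45)].min())
k=(abs(X)<8)
print('Y near edge',Y[top&k&(Y<0)].max(),'far',Y[top&k&(Y>0)].min() if (top&k&(Y>0)).any() else None, 'maxY seen',Y[abs(X)<40].max())
s=low&(abs(X)<9)&(abs(Y)<27); print('floor z pct',np.percentile(c[s][:,2],[1,10,25,50,75,90,99]).round(1))
# dock outer edges on top
print('outer X',X[top&(abs(Y)<40)].min(),X[top&(abs(Y)<40)].max(),'outer Y near',np.percentile(Y[top],0.2))
for nme in ['scene','side']:
    p=cam(nme); cc,_,_=cloud(p); tp=(cc[:,2]>81)&(cc[:,2]<90)
    r=cc[:,:2]-o; XX=r@ex; YY=r@ey; k=tp&(abs(XX)<60)&(abs(YY-32)<95)
    print(nme,'X',np.percentile(XX[k],[.5,99.5]),'Y',np.percentile(YY[k],[.5,99.5]))
plan([572.3,165.5,226],68.6,6)
E
```

```text
griptop 7629 x [-21.6  20.9] y [-16.2  -0.2  15.9] z -27.4
shoulder 1694 x [ 9.6 28.8] y [-16.1  -0.2  15.8] z -3.5
X left edge -13.26627965281808 right 13.73915182471488
Y near edge -32.11745374336313 far None maxY seen 32.00712638738881
floor z pct [48.8 49.7 50.2 50.7 51.2 51.7 52.5]
outer X -50.126721471768285 50.53378310763406 outer Y near -49.84984998500164
scene X [-50.5696155   51.29432675] Y [-48.08784261 115.50324423]
side X [-48.0248265   51.16463458] Y [-52.35860228 115.95072469]
N 6 travel [18.22 -0.09  0.09] turn [ 0.      0.     -0.0017]
```

Call:
play_rows --commands '[{"travel": [8, 0, 0], "turn": [0, 0, 0]}, {"travel": [16, 0, 0], "turn": [0, 0, -0.005]}, {"travel": [22, 0, 0], "turn": [0, 0, -0.005]}, {"travel": [24, 0, 0], "turn": [0, 0, 0]}, {"travel": [20, 0, 0], "turn": [0, 0, 0]}, {"travel": [12, 0, 0], "turn": [0, 0, 0]}, {"travel": [6, 0, 0], "turn": [0, 0, 0]}, {"travel": [2, 0, 0], "turn": [0, 0, 0]}, {"travel": [0, 0, 0], "turn": [0, 0, 0]}, {"travel": [0, 0, 0], "turn": [0, 0, 0]}, {"travel": [0, 0, 0], "turn": [0, 0, 0]}, {"travel": [0, 0, 0], "turn": [0, 0, 0]}]'

```text
clock: 9.25
tcp_pos: [572.7, 165.2, 226.5]
tool_rot: [3.141, 0.001, 1.196]
force: [-0.2, -0.8, 0.5]
grip_width: 23.2
```

```bash
python3 - <<'E'
from h import *
st(); plan([572.7,165.9,164],68.6,6)
E
```

```text
{'clock': 9.25, 'tcp_pos': [572.668, 165.246, 226.512], 'tool_rot': [3.141, 0.001, 1.196], 'force': [-0.228, -0.835, 0.453], 'grip_width': 23.19}
N 6 travel [ 0.11 -0.04 10.42] turn [ 0.      0.0001 -0.0002]
```

Call:
play_rows --commands '[{"travel": [0.6, -0.2, 4], "turn": [0, 0, -0.001]}, {"travel": [0, 0, 10], "turn": [0, 0, 0]}, {"travel": [0, 0, 14], "turn": [0, 0, 0]}, {"travel": [0, 0, 14], "turn": [0, 0, 0]}, {"travel": [0, 0, 10], "turn": [0, 0, 0]}, {"travel": [0, 0, 6], "turn": [0, 0, 0]}, {"travel": [0, 0, 3], "turn": [0, 0, 0]}, {"travel": [0, 0, 0], "turn": [0, 0, 0]}, {"travel": [0, 0, 0], "turn": [0, 0, 0]}, {"travel": [0, 0, 0], "turn": [0, 0, 0]}]'

```text
clock: 10.08
tcp_pos: [573.2, 167.3, 166.2]
tool_rot: [3.141, -0.001, 1.199]
force: [0.5, 0.2, -2.2]
grip_width: 23.0
```

```bash
python3 - <<'E'
from h import *
st(); a=cam('side'); b=cam('wrist')
i=np.hstack([cv2.resize(a['img'][110:290,180:420],(560,420)),b['img']]); cv2.imwrite('pics/ins.png',cv2.resize(i,(800,300))[:,:,::-1])
E
```

```text
{'clock': 10.083, 'tcp_pos': [573.218, 167.25, 166.181], 'tool_rot': [3.141, -0.001, 1.199], 'force': [0.498, 0.234, -2.151], 'grip_width': 22.985}
```

View pics/ins.png

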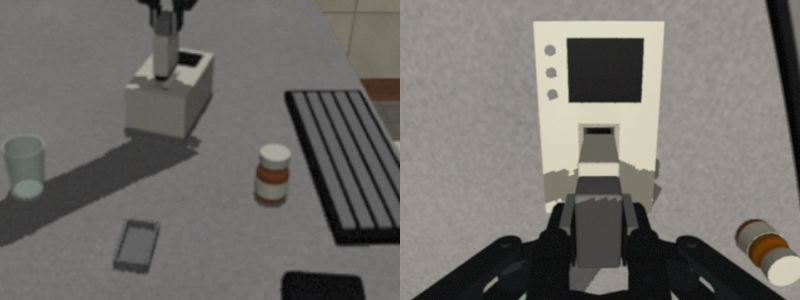

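Cartridge hangs just above the slot (slot's far end seen at (600,131) right panel), aligned. Check settled pose then lower.

Call:
play_rows --commands '[{"travel": [0, 0, 0], "turn": [0, 0, 0]}, {"travel": [0, 0, 0], "turn": [0, 0, 0]}, {"travel": [0, 0, 0], "turn": [0, 0, 0]}]'

```text
clock: 10.43
tcp_pos: [572.8, 167.0, 165.7]
tool_rot: [3.141, -0.0, 1.199]
force: [0.6, -0.0, 0.5]
grip_width: 23.1
```

Call:
play_rows --commands '[{"travel": [-1, 0, 0], "turn": [0, 0, 0]}, {"travel": [0, 0, 2], "turn": [0, 0, 0]}, {"travel": [0, 0, 3], "turn": [0, 0, 0]}, {"travel": [0, 0, 3], "turn": [0, 0, 0]}, {"travel": [0, 0, 3], "turn": [0, 0, 0]}, {"travel": [0, 0, 3], "turn": [0, 0, 0]}, {"travel": [0, 0, 2], "turn": [0, 0, 0]}, {"travel": [0, 0, 1], "turn": [0, 0, 0]}, {"travel": [0, 0, 0], "turn": [0, 0, 0]}, {"travel": [0, 0, 0], "turn": [0, 0, 0]}]'

```text
clock: 11.27
tcp_pos: [572.4, 166.2, 148.5]
tool_rot: [-3.142, -0.0, 1.199]
force: [0.2, 0.7, -0.8]
grip_width: 22.9
```

Call:
play_rows --commands '[{"travel": [-0.2, 0.2, 1], "turn": [0, 0, 0]}, {"travel": [0, 0, 2], "turn": [0, 0, 0]}, {"travel": [0, 0, 3], "turn": [0, 0, 0]}, {"travel": [0, 0, 3], "turn": [0, 0, 0]}, {"travel": [0, 0, 3], "turn": [0, 0, 0]}, {"travel": [0, 0, 3], "turn": [0, 0, 0]}, {"travel": [0, 0, 3], "turn": [0, 0, 0]}, {"travel": [0, 0, 2], "turn": [0, 0, 0]}, {"travel": [0, 0, 1], "turn": [0, 0, 0]}, {"travel": [0, 0, 0], "turn": [0, 0, 0]}, {"travel": [0, 0, 0], "turn": [0, 0, 0]}]'

```text
clock: 12.18
tcp_pos: [572.5, 165.9, 127.5]
tool_rot: [-3.142, -0.0, 1.199]
force: [-0.7, 0.1, -1.4]
grip_width: 22.8
```

Call:
play_rows --commands '[{"travel": [0, 0, 1], "turn": [0, 0, 0]}, {"travel": [0, 0, 1], "turn": [0, 0, 0]}, {"travel": [0, 0, 1], "turn": [0, 0, 0]}, {"travel": [0, 0, 0.7], "turn": [0, 0, 0]}, {"travel": [0, 0, 0], "turn": [0, 0, 0]}, {"travel": [0, 0, 0], "turn": [0, 0, 0]}, {"travel": [0, 0, 0], "turn": [0, 0, 0]}]'

```text
clock: 12.77
tcp_pos: [572.5, 165.9, 123.8]
tool_rot: [-3.142, -0.0, 1.199]
force: [-0.3, 1.0, -0.9]
grip_width: 22.9
```

Call:
play_rows --commands '[{"travel": [0, 0, 0.5], "turn": [0, 0, 0]}, {"travel": [0, 0, 0], "turn": [0, 0, 0]}, {"travel": [0, 0, 0], "turn": [0, 0, 0]}]'

```text
clock: 13.02
tcp_pos: [572.5, 165.8, 123.3]
tool_rot: [-3.142, 0.0, 1.199]
force: [0.3, -0.3, -0.8]
grip_width: 22.9
```

Call:
play_rows --commands '[{"travel": [0, 0, 0.4], "turn": [0, 0, 0]}, {"travel": [0, 0, 0.4], "turn": [0, 0, 0]}, {"travel": [0, 0, 0], "turn": [0, 0, 0]}, {"travel": [0, 0, 0], "turn": [0, 0, 0]}]'

```text
clock: 13.35
tcp_pos: [572.6, 165.9, 122.6]
tool_rot: [3.141, -0.0, 1.199]
force: [-0.2, -0.2, 0.5]
grip_width: 23.3
```

Call:
play_rows --commands '[{"travel": [0, 0, 0], "turn": [0, 0, 0]}, {"travel": [0, 0, 0], "turn": [0, 0, 0]}, {"travel": [0, 0, 0], "turn": [0, 0, 0]}, {"travel": [0, 0, 0], "turn": [0, 0, 0]}, {"travel": [0, 0, 0], "turn": [0, 0, 0]}, {"travel": [0, 0, 0], "turn": [0, 0, 0]}]' --claw 0.3

```text
clock: 13.85
tcp_pos: [572.5, 165.8, 122.4]
tool_rot: [-3.142, 0.0, 1.199]
force: [0.2, -0.6, 0.1]
grip_width: 55.4
```

Call:
play_rows --commands '[{"travel": [0, 0, -3], "turn": [0, 0, 0]}, {"travel": [0, 0, -6], "turn": [0, 0, 0]}, {"travel": [0, 0, -10], "turn": [0, 0, 0]}, {"travel": [0, 0, -12], "turn": [0, 0, 0]}, {"travel": [0, 0, -12], "turn": [0, 0, 0]}, {"travel": [0, 0, -10], "turn": [0, 0, 0]}, {"travel": [0, 0, -5], "turn": [0, 0, 0]}, {"travel": [0, 0, -2], "turn": [0, 0, 0]}, {"travel": [0, 0, 0], "turn": [0, 0, 0]}, {"travel": [0, 0, 0], "turn": [0, 0, 0]}]'

```text
clock: 14.68
tcp_pos: [572.2, 165.7, 182.2]
tool_rot: [-3.141, 0.0, 1.199]
force: [-0.0, 0.3, 0.1]
grip_width: 55.2
```

```bash
python3 - <<'E'
from h import *
st(); im=[]
for n in ['wrist','side','scene']:
    p=cam(n); im.append(p['img']); c,_,_=cloud(p)
    try: rect(c,n,545,600,130,200,105,165)
    except Exception as e: print(n,e)
    q=c[(abs(c[:,0]-572.5)<9)&(abs(c[:,1]-165.8)<15)&(c[:,2]>100)&(c[:,2]<165)]
    print(n,len(q),np.percentile(q[:,2],[50,90,98]).round(1) if len(q) else '')
cv2.imwrite('pics/rel.png',cv2.resize(np.hstack(im[:2]),(800,300))[:,:,::-1])
E
```

```text
{'clock': 14.683, 'tcp_pos': [572.211, 165.658, 182.199], 'tool_rot': [-3.141, 0.0, 1.199], 'force': [-0.004, 0.298, 0.12], 'grip_width': 55.212}
wrist 5208 [573.7 169.2] [52.  24.7] 68.8 143.9
wrist 1882 [150.5 151.3 151.8]
side 303 [572.2 160.4] [55.6 24.8] 68.8 132.3
side 34 [150.6 152.  153.1]
scene 941 [573.7 166.4] [60.  28.2] 71.2 131.2
scene 201 [149.1 151.6 152.1]
```

View pics/rel.png

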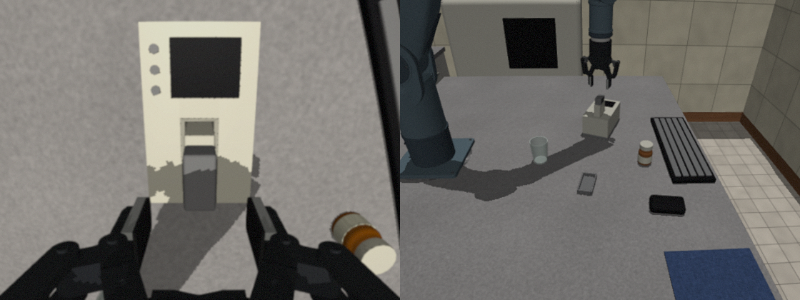

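The cartridge stands raised: the top reads 150 mm in all cameras and sits at (200,165) in the wrist view. It has been free for over 0.8 s. Now I close the fingers and press.

Call:
play_rows --commands '[{"travel": [0, 0, 0], "turn": [0, 0, 0]}, {"travel": [0, 0, 0], "turn": [0, 0, 0]}, {"travel": [0, 0, 0], "turn": [0, 0, 0]}, {"travel": [0, 0, 0], "turn": [0, 0, 0]}, {"travel": [0, 0, 0], "turn": [0, 0, 0]}, {"travel": [0, 0, 0], "turn": [0, 0, 0]}, {"travel": [0, 0, 0], "turn": [0, 0, 0]}, {"travel": [0, 0, 0], "turn": [0, 0, 0]}, {"travel": [0, 0, 0], "turn": [0, 0, 0]}, {"travel": [0, 0, 0], "turn": [0, 0, 0]}]' --claw -1

```text
clock: 15.67
tcp_pos: [572.5, 165.8, 182.5]
tool_rot: [-3.142, 0.0, 1.199]
force: [0.7, -0.3, 0.5]
grip_width: -0.0
```

Call:
play_rows --commands '[{"travel": [0, 0, 2], "turn": [0, 0, 0]}, {"travel": [0, 0, 5], "turn": [0, 0, 0]}, {"travel": [0, 0, 6], "turn": [0, 0, 0]}, {"travel": [0, 0, 6], "turn": [0, 0, 0]}, {"travel": [0, 0, 4], "turn": [0, 0, 0]}, {"travel": [0, 0, 2], "turn": [0, 0, 0]}, {"travel": [0, 0, 1], "turn": [0, 0, 0]}, {"travel": [0, 0, 0], "turn": [0, 0, 0]}, {"travel": [0, 0, 0], "turn": [0, 0, 0]}, {"travel": [0, 0, 0], "turn": [0, 0, 0]}]'

```text
clock: 16.5
tcp_pos: [572.7, 165.9, 156.8]
tool_rot: [3.141, -0.0, 1.199]
force: [0.3, -0.2, 0.2]
grip_width: 0.4
```

Call:
play_rows --commands '[{"travel": [0, 0, 1], "turn": [0, 0, 0]}, {"travel": [0, 0, 1], "turn": [0, 0, 0]}, {"travel": [0, 0, 1], "turn": [0, 0, 0]}, {"travel": [0, 0, 1], "turn": [0, 0, 0]}, {"travel": [0, 0, 1], "turn": [0, 0, 0]}, {"travel": [0, 0, 1], "turn": [0, 0, 0]}, {"travel": [0, 0, 1], "turn": [0, 0, 0]}, {"travel": [0, 0, 1], "turn": [0, 0, 0]}, {"travel": [0, 0, 1], "turn": [0, 0, 0]}, {"travel": [0, 0, 1], "turn": [0, 0, 0]}, {"travel": [0, 0, 1], "turn": [0, 0, 0]}, {"travel": [0, 0, 1], "turn": [0, 0, 0]}]'

```text
clock: 17.5
tcp_pos: [572.6, 165.9, 144.5]
tool_rot: [3.141, -0.0, 1.199]
force: [-0.1, -0.2, 3.2]
grip_width: 0.3
```

Call:
play_rows --commands '[{"travel": [0, 0, 1], "turn": [0, 0, 0]}, {"travel": [0, 0, 1], "turn": [0, 0, 0]}, {"travel": [0, 0, 1], "turn": [0, 0, 0]}, {"travel": [0, 0, 1], "turn": [0, 0, 0]}, {"travel": [0, 0, 1], "turn": [0, 0, 0]}, {"travel": [0, 0, 1], "turn": [0, 0, 0]}]'

```text
clock: 18.0
tcp_pos: [572.6, 165.9, 138.5]
tool_rot: [3.141, -0.0, 1.199]
force: [-1.6, -0.3, 5.2]
grip_width: -0.2
```

Call:
play_rows --commands '[{"travel": [0, 0, 1], "turn": [0, 0, 0]}, {"travel": [0, 0, 1], "turn": [0, 0, 0]}, {"travel": [0, 0, 1], "turn": [0, 0, 0]}, {"travel": [0, 0, 1], "turn": [0, 0, 0]}, {"travel": [0, 0, 1], "turn": [0, 0, 0]}, {"travel": [0, 0, 1], "turn": [0, 0, 0]}, {"travel": [0, 0, 1], "turn": [0, 0, 0]}, {"travel": [0, 0, 1], "turn": [0, 0, 0]}]'

```text
clock: 18.67
tcp_pos: [572.6, 165.9, 130.5]
tool_rot: [3.141, -0.0, 1.199]
force: [-0.7, 1.2, 5.1]
grip_width: 0.1
```

Call:
play_rows --commands '[{"travel": [0, 0, 1], "turn": [0, 0, 0]}, {"travel": [0, 0, 1], "turn": [0, 0, 0]}, {"travel": [0, 0, 1], "turn": [0, 0, 0]}, {"travel": [0, 0, 1], "turn": [0, 0, 0]}]'

```text
clock: 19.0
tcp_pos: [572.7, 165.9, 126.6]
tool_rot: [3.141, -0.0, 1.199]
force: [-1.3, -0.3, 6.4]
grip_width: -0.1
```

Call:
play_rows --commands '[{"travel": [0, 0, 0.7], "turn": [0, 0, 0]}, {"travel": [0, 0, 0.7], "turn": [0, 0, 0]}, {"travel": [0, 0, 0.6], "turn": [0, 0, 0]}]'

```text
clock: 19.25
tcp_pos: [572.5, 165.9, 124.4]
tool_rot: [-3.142, -0.0, 1.199]
force: [-0.2, -0.9, 4.0]
grip_width: 0.2
```

Call:
play_rows --commands '[{"travel": [0, 0, 0.7], "turn": [0, 0, 0]}, {"travel": [0, 0, 0.7], "turn": [0, 0, 0]}, {"travel": [0, 0, 0.6], "turn": [0, 0, 0]}]'

```text
clock: 19.5
tcp_pos: [572.4, 165.8, 122.3]
tool_rot: [-3.141, 0.0, 1.199]
force: [-0.7, 0.3, 4.8]
grip_width: 0.1
```

Call:
play_rows --commands '[{"travel": [0, 0, 0.7], "turn": [0, 0, 0]}, {"travel": [0, 0, 0.7], "turn": [0, 0, 0]}, {"travel": [0, 0, 0.6], "turn": [0, 0, 0]}]'

```text
clock: 19.75
tcp_pos: [572.5, 165.9, 120.4]
tool_rot: [-3.142, 0.0, 1.199]
force: [0.1, 0.4, 3.8]
grip_width: -0.1
```

Call:
play_rows --commands '[{"travel": [0, 0, 0.5], "turn": [0, 0, 0]}, {"travel": [0, 0, 0.5], "turn": [0, 0, 0]}]'

```text
clock: 19.92
tcp_pos: [572.5, 165.8, 119.4]
tool_rot: [3.142, -0.0, 1.199]
force: [0.7, -0.1, 4.6]
grip_width: 0.3
```

Call:
play_rows --commands '[{"travel": [0, 0, 0.5], "turn": [0, 0, 0]}, {"travel": [0, 0, 0.5], "turn": [0, 0, 0]}]'

```text
clock: 20.08
tcp_pos: [572.5, 165.9, 118.5]
tool_rot: [3.142, -0.0, 1.199]
force: [0.5, 1.4, 5.0]
grip_width: 0.1
```

Call:
play_rows --commands '[{"travel": [0, 0, 0.5], "turn": [0, 0, 0]}, {"travel": [0, 0, 0.5], "turn": [0, 0, 0]}]'

```text
clock: 20.25
tcp_pos: [572.6, 165.9, 117.6]
tool_rot: [3.141, -0.0, 1.199]
force: [0.3, -0.2, 6.5]
grip_width: -0.4
```

Call:
play_rows --commands '[{"travel": [0, 0, 0.5], "turn": [0, 0, 0]}, {"travel": [0, 0, 0.5], "turn": [0, 0, 0]}]'

```text
clock: 20.42
tcp_pos: [572.8, 166.0, 116.9]
tool_rot: [3.141, -0.0, 1.199]
force: [-1.0, 0.3, 9.3]
grip_width: -0.2
```

Call:
play_rows --commands '[{"travel": [0, 0, 0.4], "turn": [0, 0, 0]}, {"travel": [0, 0, 0.3], "turn": [0, 0, 0]}, {"travel": [0, 0, 0], "turn": [0, 0, 0]}]'

```text
clock: 20.67
tcp_pos: [572.9, 166.0, 116.4]
tool_rot: [3.141, -0.0, 1.199]
force: [-1.0, -0.1, 9.1]
grip_width: 0.2
```

Call:
play_rows --commands '[{"travel": [0, 0, 0.5], "turn": [0, 0, 0]}, {"travel": [0, 0, 0.5], "turn": [0, 0, 0]}, {"travel": [0, 0, 0], "turn": [0, 0, 0]}]'

```text
clock: 20.92
tcp_pos: [573.1, 166.1, 115.7]
tool_rot: [3.14, -0.001, 1.199]
force: [-2.0, -0.6, 12.0]
grip_width: -0.2
```

Call:
play_rows --commands '[{"travel": [0, 0, 0.4], "turn": [0, 0, 0]}, {"travel": [0, 0, 0], "turn": [0, 0, 0]}, {"travel": [0, 0, 0], "turn": [0, 0, 0]}]'

```text
clock: 21.17
tcp_pos: [573.1, 166.0, 115.5]
tool_rot: [3.14, -0.001, 1.198]
force: [-1.8, -0.2, 11.6]
grip_width: 0.1
```

Call:
play_rows --commands '[{"travel": [0, 0, -1], "turn": [0, 0, 0]}, {"travel": [0, 0, -1], "turn": [0, 0, 0]}, {"travel": [0, 0, -1], "turn": [0, 0, 0]}, {"travel": [0, 0, -1], "turn": [0, 0, 0]}, {"travel": [0, 0, -1], "turn": [0, 0, 0]}, {"travel": [0, 0, -1], "turn": [0, 0, 0]}, {"travel": [0, 0, -1], "turn": [0, 0, 0]}, {"travel": [0, 0, -1], "turn": [0, 0, 0]}, {"travel": [0, 0, -1], "turn": [0, 0, 0]}, {"travel": [0, 0, -1], "turn": [0, 0, 0]}, {"travel": [0, 0, -1], "turn": [0, 0, 0]}, {"travel": [0, 0, -1], "turn": [0, 0, 0]}]'

```text
clock: 22.17
tcp_pos: [572.4, 165.8, 126.4]
tool_rot: [-3.141, 0.0, 1.199]
force: [-0.1, -0.7, 2.0]
grip_width: 0.2
```

Call:
play_rows --commands '[{"travel": [0, 0, -1], "turn": [0, 0, 0]}, {"travel": [0, 0, -1.5], "turn": [0, 0, 0]}, {"travel": [0, 0, -3], "turn": [0, 0, 0]}, {"travel": [0, 0, -6], "turn": [0, 0, 0]}, {"travel": [0, 0, -10], "turn": [0, 0, 0]}, {"travel": [0, 0, -12], "turn": [0, 0, 0]}, {"travel": [0, 0, -12], "turn": [0, 0, 0]}, {"travel": [0, 0, -8], "turn": [0, 0, 0]}, {"travel": [0, 0, -4], "turn": [0, 0, 0]}, {"travel": [0, 0, 0], "turn": [0, 0, 0]}, {"travel": [0, 0, 0], "turn": [0, 0, 0]}]'

```text
clock: 23.08
tcp_pos: [572.4, 165.7, 184.0]
tool_rot: [3.141, 0.0, 1.199]
force: [-0.9, 0.1, 0.8]
grip_width: -0.1
```

```bash
python3 - <<'E'
from h import *
st(); im=[]
for n in ['wrist','side','scene']:
    p=cam(n); im.append(p['img']); c,_,_=cloud(p)
    q=c[(abs(c[:,0]-572.5)<9)&(abs(c[:,1]-165.8)<15)&(c[:,2]>90)&(c[:,2]<165)]
    print(n,len(q),np.percentile(q[:,2],[10,50,90,98]).round(1) if len(q) else '')
    for b in ['jar','beaker','mouse']:
        for o in viewer.outline_of(b,p)[:1]:
            cc,_,_=cloud(p,o['mask']); print(b,round(o['confidence'],2),np.median(cc,0).round(0))
cv2.imwrite('pics/end.png',cv2.resize(np.hstack(im[:2]),(800,300))[:,:,::-1])
E
```

```text
{'clock': 23.083, 'tcp_pos': [572.439, 165.74, 183.989], 'tool_rot': [3.141, 0.0, 1.199], 'force': [-0.946, 0.12, 0.8], 'grip_width': -0.086}
wrist 1541 [129.  129.9 130.7 131.2]
jar 0.62 [714. -20.  55.]
beaker 0.58 [376.   2.  14.]
side 39 [129.3 130.6 131.5 131.8]
jar 0.67 [714. -52.  48.]
beaker 0.88 [368. -39.  57.]
mouse 0.74 [ 745. -263.   26.]
scene 160 [ 98.2 129.  130.7 131.3]
beaker 0.62 [385. -18.  58.]
```

View pics/end.png

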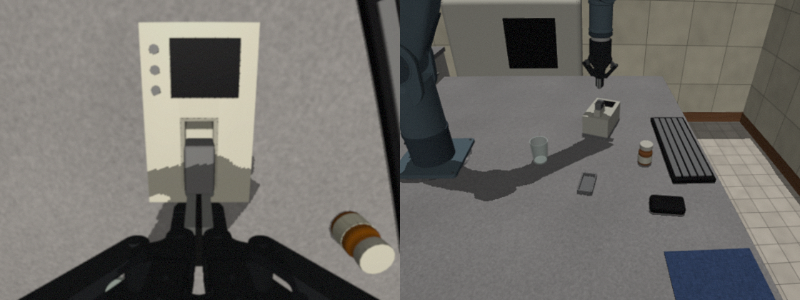

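The cartridge is latched: its top is at 130 mm, down from 150, seen at (199,165) in the wrist view. The gripper is clear, and the jar and beaker are in place.

```bash
python3 -c "
from h import *
print(workorder.hand_in())"
```

```text
the job is handed in; nothing more can be done
None
```

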